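# Stand the washed stuffing nozzles in their drip dishes

### The job

Stand each of the four stainless stuffing nozzles in the round grey drip dish of its own size - smallest nozzle in the smallest dish, largest in the largest, and likewise the two between - upright on its wide end, flat on the dish's floor, and let go. Do not tip any nozzle over on the way, and leave the spice jar and the salt shaker where they stand.

Things in the scene. Friction and masses are not known exactly. Their poses are not given: they have to be found in the camera images.
- nozzle_s: the smallest of four stainless stuffing nozzles, loose, standing upright on its wide end: a round flange 36 mm across and 6 mm thick at the bottom, a cone up to 32 mm above the bottom, then a straight round tube 12 mm across up to 88 mm; about 60 g. Origin at the centre of the underside, z up along the tube. Grip it by the tube
- dish_s: the smallest of four round grey plastic drip dishes, fixed to the bench: 64 mm across outside, 54 mm inside, rim 18 mm above the bench, flat inner floor 4 mm above the bench; it belongs to the smallest nozzle. Origin at the centre of its underside, on the bench, z up
- nozzle_m: the second smallest of four stainless stuffing nozzles, loose, standing upright on its wide end: a round flange 48 mm across and 6 mm thick at the bottom, a cone up to 32 mm above the bottom, then a straight round tube 20 mm across up to 94 mm; about 90 g. Origin at the centre of the underside, z up along the tube. Grip it by the tube
- dish_m: the second smallest of four round grey plastic drip dishes, fixed to the bench: 76 mm across outside, 66 mm inside, rim 18 mm above the bench, flat inner floor 4 mm above the bench; it belongs to the second smallest nozzle. Origin at the centre of its underside, on the bench, z up
- nozzle_l: the second largest of four stainless stuffing nozzles, loose, standing upright on its wide end: a round flange 60 mm across and 6 mm thick at the bottom, a cone up to 32 mm above the bottom, then a straight round tube 29 mm across up to 100 mm; about 130 g. Origin at the centre of the underside, z up along the tube. Grip it by the tube
- dish_l: the second largest of four round grey plastic drip dishes, fixed to the bench: 88 mm across outside, 78 mm inside, rim 18 mm above the bench, flat inner floor 4 mm above the bench; it belongs to the second largest nozzle. Origin at the centre of its underside, on the bench, z up
- nozzle_xl: the largest of four stainless stuffing nozzles, loose, standing upright on its wide end: a round flange 72 mm across and 6 mm thick at the bottom, a cone up to 32 mm above the bottom, then a straight round tube 38 mm across up to 106 mm; about 180 g. Origin at the centre of the underside, z up along the tube. Grip it by the tube
- dish_xl: the largest of four round grey plastic drip dishes, fixed to the bench: 100 mm across outside, 90 mm inside, rim 18 mm above the bench, flat inner floor 4 mm above the bench; it belongs to the largest nozzle. Origin at the centre of its underside, on the bench, z up
- jar: small glass spice jar with a white lid, 56 mm across and 66 mm high, loose; stays where it is. Origin at the centre of its underside
- shaker: steel salt shaker with a domed top, 52 mm across and 70 mm high, with a small black grip on one side reaching 39 mm from its axis, loose; not a nozzle, stays where it is. Origin at the centre of its underside. (Other small things up to 45 mm high stand between the listed ones and are not listed; taller equipment only along the far edge and the two ends of the bench)
Not all that is in view belongs to the job. Leave any yellow look-alike of the nozzle_m alone.

How it is judged:
At the end, for the whole second after the job is handed in: Each nozzle stands upright (within 0.1 rad) and at rest on the floor of the dish of its own size, its axis within 12 mm of the dish's centre; the jar and the shaker are within 20 mm of where they began (horizontal distance between nozzle_s and dish_s below 0.012 m and height (world z) of each of nozzle_s, nozzle_m, nozzle_l, nozzle_xl below 0.008 m and angle between each of nozzle_s, nozzle_m, nozzle_l, nozzle_xl's own z axis and vertical below 0.1 rad and linear speed of each of nozzle_s, nozzle_m, nozzle_l, nozzle_xl below 0.02 m/s and horizontal distance between nozzle_m and dish_m below 0.012 m and horizontal distance between nozzle_l and dish_l below 0.012 m and horizontal distance between nozzle_xl and dish_xl below 0.012 m and distance of each of jar, shaker from where it was at the start of the episode below 0.02 m); the robot touches nothing.
It fails at once if a nozzle is tipped over (more than 0.8 rad) (angle between any of nozzle_s, nozzle_m, nozzle_l, nozzle_xl's own z axis and vertical above 0.8 rad).
It fails at once if the spice jar or the salt shaker is shifted more than 20 mm (distance of any of jar, shaker from where it was at the start of the episode above 0.02 m).
It also fails if it takes over 128 s, if anything falls off the work surface, if the arm or the gripper's body presses on something with over 40 N, if the wrist force passes 120 N, or if a joint passes its speed limit or range.

### The arm

A 6-joint arm with a two-finger parallel gripper is mounted at the origin on the work surface. World frame = base frame: x ahead of the robot, y to its left, z up, the work surface at z = 0. Lengths are in m, angles in rad, forces in N, time in s.
With the tool pointing down it reaches from about 0.225 to 0.875 m from the base axis. Payload 3.4 kg.
Tool frame: the origin (TCP) lies midway between the tips of the shut fingers; the grasp point (between the pads) lies 19 mm behind it; z points along the fingers, y is the line along which they close (so a half turn about z gives the same grasp; the last joint's range is limited). The gripper opens to 85 mm and grips with 20 to 120 N. Pads are 22 mm wide; open, the fingers measure 114 mm over their backs; the gripper's body (76 mm by 85 mm) begins 54 mm behind the grasp point. The pads swing forward as they close: fully open they stand 13 mm farther back than shut.
Start: joints at [1.126, 0.276, 1.505, -0, 1.361, -0.121], TCP at [0.183, 0.545, 0.231] pointing down, gripper open.
Joint ranges: [-2.89, 2.89], [-0.75, 2.08], [0.22, 2.7], [-1.18, 4.32], [0.11, 2.71], [-2.7, 2.7]. Speed limits (rad/s): [2.57, 2.57, 3.14, 3.14, 3.14, 3.14].

### API

Orientations are given as a unit quaternion [w, x, y, z].
In Python, from rig import * gives the robot as it stands.
- The arm moves only by the tool apply_moves, never from a script. Its argument "steps" is one flat list of numbers, 4 for each row, row after row: the shift along the world's x, y, z in cm, then the turn about the world's z in degrees. A call has 1 to 8 rows; each row is the pose to reach, as a shift and turn from the pose commanded when the call began; what a row does not reach only later rows make up. A row lasts 1/12 s, in which the tool goes at most 41.7 mm and 7.16 degrees, less where a joint would pass 70% of its speed; a pose out of reach is approached as far as the arm can. A call with a gripper value outside its range is refused whole. "jaw" is the closure in counts, from 0 (fully open) to 255 (shut), set as the call begins (left out, the last holds). The fingers move at their own pace and stop on an object; "newtons" is the grip in N (left out, the last holds). Time passes only in rows, so rows that repeat a pose let the fingers close. It gives the time, the measured TCP pose, the force, the opening and the grip force at its end, in the units of the state.
- get_state(): the state, without advancing time (a new reading comes with each control period).
- get_image(name): name is "scene" or "top" or "wrist"; returns the picture (420x560x3 uint8, red, green, blue); there is no depth.
- calibration(name): a dict with "fx", "fy", "cx", "cy" (pixels), "k1" (the pictures are not rectified: a ray, as slopes to the right and down, at radius r is drawn at 1 + k1 r^2 times it, then the intrinsics apply), "xyz" and "rotation" of the camera in the world. Camera axes: x right, y up, looking along -z (the intrinsics and any distortion apply to the point x, -y, -z); pixel columns grow to the right and rows downward; lengths in m; the calibration is good to about 2 mm. A picture is of the moment at which its call begins: read the wrist's pose just before it. calibration takes no time and is no camera call; for the wrist camera it gives the pose at the moment of the call.
- sign_off(): hands the job in; it is judged then, once.
The state is a dict: "clock": time; "qpos": joint angles; "qd": joint speeds; "effort": joint torques, N m; "position": TCP position; "ee_rot": TCP orientation; "contact_force": force on the tool from outside, world axes, zero at the start; "moment": the same for the moment, N m; "width": finger opening in m; "gripper_force": force on a finger pad.
Only numpy, scipy, OpenCV 4.12 (cv2) and the standard library are available. Lean on these libraries where they do the work, as an engineer would, in place of code of your own. Each camera call takes 0.05 s, during which the arm holds its last target. There are 200 camera calls.

## Working session

There is one attempt and no reset: what is moved stays moved. The work goes in short steps, Python scripts to look and compute and a tool call to move; the robot and the scene stay as the last step left them, time stands still between calls to the robot, and variables do not carry over. Pictures are saved under pics/ and viewed, at most 14 in all, crops included, and the job is handed in when it is done.

Besides the shell and the picture viewer there is one more tool, called after ">>>" as name(argument=value, ...), one argument or row to a line, values as JSON. apply_moves: Moves the arm, as the interface text tells. Its arguments: {"type":"object","properties":{"steps":{"type":"array","items":{"type":"number"}},"jaw":{"type":"number"},"newtons":{"type":"number"}},"required":["steps"]}

```bash
mkdir -p pics; cat > h.py <<'E'
from rig import *
import numpy as np, cv2
def save(n,f):
    c=calibration(n); im=get_image(n); cv2.imwrite('pics/'+f,cv2.cvtColor(im,cv2.COLOR_RGB2BGR)); return im,c
def ray(c,u,v):
    K=np.array([[c['fx'],0,c['cx']],[0,c['fy'],c['cy']],[0,0,1.]])
    d=np.array([(u-c['cx'])/c['fx'],(v-c['cy'])/c['fy']]); s=d.copy()
    for _ in range(20): s=d/(1+c['k1']*(s@s))
    R=np.array(c['rotation'])
    return np.array(c['xyz']), R@np.array([s[0],-s[1],-1])
def hit(c,u,v,z):
    o,d=ray(c,u,v); return o+d*(z-o[2])/d[2]
def proj(c,p):
    q=np.array(c['rotation']).T@(np.array(p)-np.array(c['xyz'])); s=np.array([q[0],-q[1]])/-q[2]
    s=s*(1+c['k1']*(s@s)); return s[0]*c['fx']+c['cx'],s[1]*c['fy']+c['cy']
E
python3 - <<'E'
from h import *
for n in('scene','top'):
    im,c=save(n,n+'0.png'); print(n,c)
    cv2.imwrite('pics/'+n+'0b.png',cv2.resize(cv2.imread('pics/'+n+'0.png'),(800,600),interpolation=cv2.INTER_CUBIC))
s=get_state();print(s)
E
ls
```

```text
scene {'fx': 414.8468871088187, 'fy': 414.8468871088187, 'cx': 277.75281201853323, 'cy': 209.40949785664915, 'k1': 0.028213369072058733, 'xyz': array([0.98791009, 0.71875363, 0.6405061 ]), 'rotation': array([0.2735741 , 0.13838812, 0.44052562, 0.84376722])}
top {'fx': 424.6158403788864, 'fy': 424.6158403788864, 'cx': 287.50172957745303, 'cy': 212.61108490741327, 'k1': -0.11992661965846596, 'xyz': array([0.41063777, 0.00288239, 1.05606527]), 'rotation': array([-0.70560003, -0.03085348,  0.02916999,  0.7073371 ])}
{'clock': 0.1, 'qpos': array([ 1.12600449e+00,  2.76556496e-01,  1.50601274e+00,  7.48859581e-06,
        1.36072257e+00, -1.20997920e-01]), 'qd': array([ 2.60698509e-05,  1.54245173e-04, -4.00959428e-03, -1.34535280e-03,
       -5.09119658e-04, -1.10174208e-03]), 'effort': array([ 2.49975223e-03, -4.17701375e+01, -2.46405208e+01, -1.13009698e-04,
        5.78083753e-03,  4.01557315e-06]), 'position': array([0.18273906, 0.54468421, 0.23050964]), 'ee_rot': array([-2.40663034e-04,  1.61191364e-01,  9.86922805e-01, -8.14782714e-04]), 'contact_force': array([ 0.33311979, -0.12641266, -0.2296309 ]), 'moment': array([-0.02266104, -0.0719798 , -0.02365044]), 'gripper_force': 0.0, 'width': 0.08556308441775469}
h.py
pics
```

Rotation is a quaternion; I'll convert it.

```bash
sed -i "s/np.array(c\['rotation'\])/RM(c['rotation'])/g" h.py; sed -i '2a from scipy.spatial.transform import Rotation\ndef RM(q): return Rotation.from_quat([q[1],q[2],q[3],q[0]]).as_matrix()' h.py
python3 - <<'E'
from h import *
c=calibration('top');print(hit(c,280,210,0),hit(c,0,0,0),hit(c,559,419,0))
E
```

```text
[0.50712237 0.02401413 0.        ] [1.12992818 0.84893254 0.        ] [-0.04631997 -0.70779655  0.        ]
```

View pics/top0b.png

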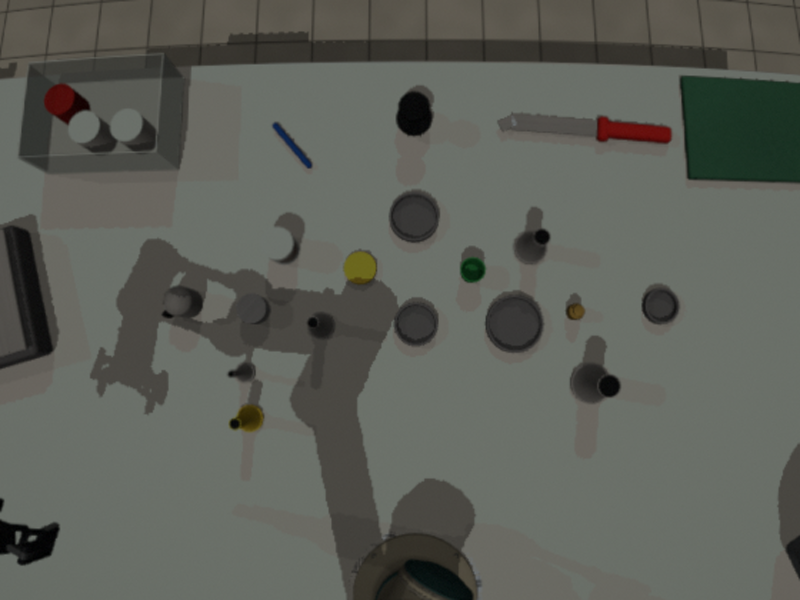

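View pics/scene0b.png

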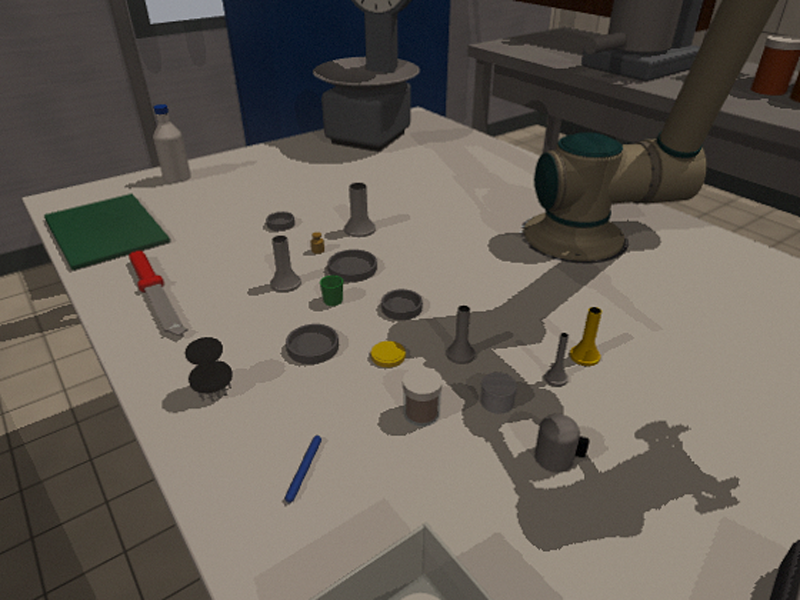

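The top view (800x600 pixels) shows these dishes: l (414,216), m (416,323), xl (514,322), s (660,305). The nozzle tube tops are at l (541,237), m (313,322), s (232,374) and xl (609,385). The yellow look-alike is at (235,423), the jar at (281,244) and the shaker at (181,302).

```bash
cat > m0.py <<'E'
from h import *
im=cv2.imread('pics/top0.png'); c=calibration('top'); g=cv2.cvtColor(im,cv2.COLOR_BGR2GRAY)
D={'s':(660,305,.064),'m':(416,323,.076),'l':(414,216,.088),'xl':(514,322,.1)}
N={'s':(232,374,.088),'m':(313,322,.094),'l':(541,237,.1),'xl':(609,385,.106)}
def blob(u,v,r,t):
    x0,y0=int(u-r),int(v-r); p=g[y0:int(v+r)+1,x0:int(u+r)+1]
    p=cv2.resize(p,None,fx=4,fy=4,interpolation=cv2.INTER_CUBIC)
    if t is None: t,_=cv2.threshold(p,0,255,cv2.THRESH_OTSU)
    m=(p<t).astype(np.uint8)
    cs,_=cv2.findContours(m,cv2.RETR_EXTERNAL,cv2.CHAIN_APPROX_NONE); k=max(cs,key=cv2.contourArea)
    (cx,cy),ax,_=cv2.fitEllipse(k); return x0+(cx-1.5)/4,y0+(cy-1.5)/4,ax[0]/4,ax[1]/4,t
for k,(u,v,d) in D.items():
    u*=.7;v*=.7;r=d/2*424/1.05; a=blob(u,v,r+5,None); P=hit(c,a[0],a[1],.018)
    print('dish',k,P.round(4),'diam',np.round(np.array(a[2:4])/424.6*(1.056-.018),4),'t',a[4],'wide pix',r)
for k,(u,v,h) in N.items():
    u*=.7;v*=.7;a=blob(u,v,{'s':4,'m':6,'l':8,'xl':10}[k],45); P=hit(c,a[0],a[1],h)
    print('noz',k,P.round(4),'diam',np.round(np.array(a[2:4])/424.6*(1.056-h),4),a[4])
w=np.hstack([cv2.resize(im[int(v*.7)-24:int(v*.7)+24,int(u*.7)-24:int(u*.7)+24],(200,200),interpolation=cv2.INTER_NEAREST) for u,v,_ in D.values()])
w2=np.hstack([cv2.resize(im[int(v*.7)-24:int(v*.7)+24,int(u*.7)-24:int(u*.7)+24],(200,200),interpolation=cv2.INTER_NEAREST) for u,v,_ in N.values()])
cv2.imwrite('pics/crop0.png',np.clip(np.vstack([w,w2])*1.6,0,255).astype(np.uint8))
E
python3 m0.py
```

```text
dish s [ 0.4969 -0.4306  0.018 ] diam [0.0631 0.0685] t 77.0 wide pix 12.921904761904761
dish m [0.4723 0.0049 0.018 ] diam [0.0809 0.1025] t 81.0 wide pix 15.344761904761903
dish l [ 0.6525 -0.0007  0.018 ] diam [0.0859 0.0903] t 79.0 wide pix 17.767619047619046
dish xl [ 0.4675 -0.1716  0.018 ] diam [0.0992 0.106 ] t 79.0 wide pix 20.190476190476193
noz s [0.3824 0.2895 0.088 ] diam [0.0096 0.0184] 45
noz m [0.4621 0.1566 0.094 ] diam [0.0251 0.029 ] 45
noz l [ 0.5968 -0.1993  0.1   ] diam [0.0279 0.0359] 45
noz xl [ 0.3642 -0.3015  0.106 ] diam [0.0359 0.0463] 45
```

View pics/crop0.png

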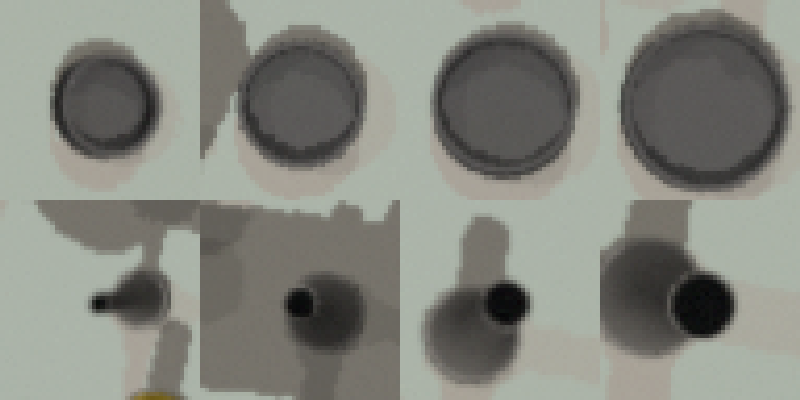

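The crops show clear dark tube mouths and dark dish rims, with the lighter shadows biasing the first fits. I'll tighten the thresholds.

```bash
sed -i "s/a=blob(u,v,r+5,None)/a=blob(u,v,r+5,67)/; s/\[k\],45)/[k]+2,24)/" m0.py; python3 m0.py
python3 - <<'E'
from h import *
im=cv2.imread('pics/scene0.png');c=calibration('scene');ct=calibration('top')
N={'s':(.3824,.2895,.088),'m':(.4621,.1566,.094),'l':(.5968,-.1993,.1),'xl':(.3642,-.3015,.106)}
for k,p in N.items(): print(k,np.round(np.array(proj(c,p))/.7,1),'base in top',np.round(np.array(proj(ct,(p[0],p[1],0)))/.7,1))
for k,p in {'s':(.497,-.4306,.018),'m':(.4723,.0049,.018),'l':(.6525,-.0007,.018),'xl':(.4675,-.1716,.018)}.items(): print(k,np.round(np.array(proj(c,p))/.7,1))
for n,u,v,z in (('jar',281,244,.066),('shaker',181,302,.06),('green',472,270,.03),('orange',575,312,.04),('glass',255,309,.03),('yel',235,423,.09),('yellowlid',361,267,.01)): print(n,hit(ct,u*.7,v*.7,z).round(3))
E
```

```text
dish s [ 0.4957 -0.4306  0.018 ] diam [0.0623 0.0638] t 67 wide pix 12.921904761904761
dish m [ 0.4664 -0.0029  0.018 ] diam [0.0747 0.0759] t 67 wide pix 15.344761904761903
dish l [ 6.518e-01 -5.000e-04  1.800e-02] diam [0.0843 0.0872] t 67 wide pix 17.767619047619046
dish xl [ 0.4665 -0.1716  0.018 ] diam [0.0976 0.1016] t 67 wide pix 20.190476190476193
noz s [0.3817 0.2946 0.088 ] diam [0.0052 0.0066] 24
noz m [0.4633 0.162  0.094 ] diam [0.0134 0.0147] 24
noz l [ 0.6003 -0.2049  0.1   ] diam [0.0205 0.0211] 24
noz xl [ 0.3613 -0.3065  0.106 ] diam [0.0298 0.0307] 24
s [560.3 331.5] base in top [248.5 371.4]
m [461.9 305. ] base in top [324.2 325.9]
l [282.2 237.9] base in top [526.2 249.2]
xl [357.5 185.6] base in top [586.4 381. ]
s [279.8 216.9]
m [400.5 301.8]
l [311.8 336.9]
xl [351.1 260.4]
jar [0.595 0.221 0.066]
shaker [0.499 0.391 0.06 ]
green [ 0.556 -0.1    0.03 ]
orange [ 0.482 -0.273  0.04 ]
glass [0.49  0.272 0.03 ]
yel [0.302 0.286 0.09 ]
yellowlid [0.564 0.092 0.01 ]
```

The measured sizes match the given ones, and the scene view agrees with the top view. Starting with nozzle_s.

>>> apply_moves(
  steps=[2.5, -3.1, 0, 0, 5, -6.2, 0, 0, 7.5, -9.4, 0, 0, 10, -12.5, 0, 0, 12.5, -15.6, 0, 0, 15, -18.8, 0, 0, 17.5, -21.9, 0, 0, 19.9, -25, 0, 0],
  jaw=0,
  newtons=30,
)

```text
clock: 0.77
position: [0.3826, 0.2933, 0.2311]
ee_rot: [-0.0, 0.161, 0.987, -0.0]
contact_force: [0.2, 0.7, -0.1]
width: 0.0854
gripper_force: 0.0
```

>>> apply_moves(
  steps=[0, 0, -1, 0, 0, 0, -3, 0, 0, 0, -5, 0, 0, 0, -7, 0, 0, 0, -8, 0, 0, 0, -9, 0, 0, 0, -9, 0, 0, 0, -9, 0],
  jaw=0,
)

```text
clock: 1.43
position: [0.3816, 0.2953, 0.1411]
ee_rot: [-0.0, 0.161, 0.987, -0.0]
contact_force: [0.9, -0.1, -0.4]
width: 0.0856
gripper_force: 0.0
```

```bash
python3 - <<'E'
from h import *
im,c=save('wrist','w1.png'); s=get_state(); print(s['position'],s['ee_rot'])
print('expect tube top px',proj(c,(.3817,.2946,.088)),'tcp',proj(c,s['position']))
E
```

```text
[0.38207695 0.29555439 0.14169284] [1.54982816e-04 1.61003836e-01 9.86953748e-01 2.00221036e-04]
expect tube top px (np.float64(280.39750582290657), np.float64(234.80947712254658)) tcp (np.float64(282.71972857156726), np.float64(275.2068100356973))
```

View pics/w1.png

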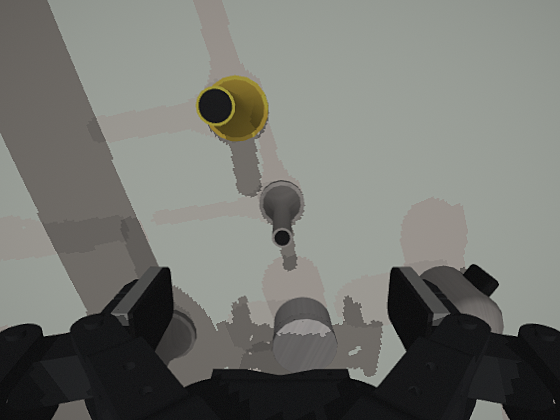

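The wrist view puts the tube mouth at (282,237) against (280,235) predicted, so the position is good to about 1 mm. Descending and gripping.

>>> apply_moves(
  steps=[0, 0, -2, 0, 0, 0, -4, 0, 0, 0, -6, 0, 0, 0, -8, 0, 0, 0, -9, 0, 0, 0, -9.2, 0, 0, 0, -9.2, 0, 0, 0, -9.2, 0],
)

```text
clock: 2.15
position: [0.3829, 0.2958, 0.0504]
ee_rot: [0.001, 0.161, 0.987, 0.001]
contact_force: [0.1, -0.0, -0.1]
width: 0.0853
gripper_force: 0.0
```

>>> apply_moves(
  steps=[0, 0, 0, 0, 0, 0, 0, 0, 0, 0, 0, 0, 0, 0, 0, 0, 0, 0, 0, 0, 0, 0, 0, 0, 0, 0, 0, 0, 0, 0, 0, 0],
  jaw=255,
  newtons=30,
)

```text
clock: 2.82
position: [0.382, 0.2951, 0.0494]
ee_rot: [0.0, 0.161, 0.987, 0.0]
contact_force: [0.3, -0.4, 1.0]
width: 0.0111
gripper_force: 29.2
```

>>> apply_moves(
  steps=[0, 0, 0, 0, 0, 0, 0, 0, 0, 0, 0, 0, 0, 0, 0, 0, 0, 0, 0, 0],
)

```text
clock: 3.23
position: [0.382, 0.2952, 0.0494]
ee_rot: [0.0, 0.161, 0.987, 0.0]
contact_force: [0.8, 0.2, 1.7]
width: 0.0109
gripper_force: 29.2
```

>>> apply_moves(
  steps=[0, 0, 1, 0, 0, 0, 3, 0, 0, 0, 6, 0, 0, 0, 9, 0, 0, 0, 12, 0, 0, 0, 14, 0, 0, 0, 15, 0, 0, 0, 15, 0],
)

```text
clock: 3.9
position: [0.3832, 0.2959, 0.2013]
ee_rot: [0.002, 0.161, 0.987, 0.002]
contact_force: [0.9, 0.3, -1.2]
width: 0.0115
gripper_force: 29.2
```

>>> apply_moves(
  steps=[0.3, -2, 0, 0, 0.8, -5, 0, 0, 1.3, -8, 0, 0, 1.8, -11.5, 0, 0, 2.3, -15, 0, 0, 2.9, -18.5, 0, 0, 3.4, -22, 0, 0, 4, -25.5, 0, 0],
)

```text
clock: 4.57
position: [0.4204, 0.0387, 0.1974]
ee_rot: [-0.002, 0.161, 0.987, -0.0]
contact_force: [0.2, 0.1, -1.3]
width: 0.0111
gripper_force: 29.3
```

>>> apply_moves(
  steps=[0.5, -3.5, 0, 0, 1.1, -7, 0, 0, 1.6, -10.5, 0, 0, 2.2, -14, 0, 0, 2.7, -17.5, 0, 0, 3.3, -21, 0, 0, 3.8, -24.5, 0, 0, 4.4, -28, 0, 0],
)

```text
clock: 5.23
position: [0.4647, -0.241, 0.197]
ee_rot: [-0.002, 0.161, 0.987, 0.001]
contact_force: [0.4, -0.1, -0.5]
width: 0.0111
gripper_force: 29.3
```

>>> apply_moves(
  steps=[0.5, -3.5, 0, 0, 1.1, -7, 0, 0, 1.6, -10.5, 0, 0, 2.1, -13.5, 0, 0, 2.6, -16, 0, 0, 2.9, -18, 0, 0, 3, -19, 0, 0, 3, -19, 0, 0],
)

```text
clock: 5.9
position: [0.4953, -0.4314, 0.1965]
ee_rot: [-0.001, 0.162, 0.987, 0.001]
contact_force: [-0.5, 1.3, -0.7]
width: 0.0112
gripper_force: 29.3
```

>>> apply_moves(
  steps=[0, 0, -3, 0, 0, 0, -6, 0, 0, 0, -9, 0, 0, 0, -11, 0, 0, 0, -12.5, 0, 0, 0, -13.5, 0, 0, 0, -14, 0, 0, 0, -14, 0],
)

```text
clock: 6.57
position: [0.4952, -0.4277, 0.058]
ee_rot: [-0.001, 0.161, 0.987, 0.001]
contact_force: [0.0, 0.4, -0.8]
width: 0.0108
gripper_force: 30.9
```

>>> apply_moves(
  steps=[0, 0, -0.2, 0, 0, 0, -0.4, 0, 0, 0, -0.5, 0, 0, 0, -0.6, 0, 0, 0, -0.6, 0],
)

```text
clock: 6.98
position: [0.4959, -0.4298, 0.0534]
ee_rot: [0.0, 0.161, 0.987, 0.0]
contact_force: [0.6, 1.0, -0.4]
width: 0.0111
gripper_force: 30.9
```

```bash
python3 - <<'E'
from h import *
im,c=save('top','t1.png'); s=get_state(); print(s['position'],s['contact_force'])
a=im[150:290,380:520]; cv2.imwrite('pics/t1c.png',cv2.resize(a,(560,560),interpolation=cv2.INTER_CUBIC)[:,:,::-1])
im,c=save('wrist','w2.png')
E
```

```text
[ 0.49594389 -0.42985306  0.05338963] [-0.40204478  0.71979407 -0.93210136]
```

View pics/w2.png

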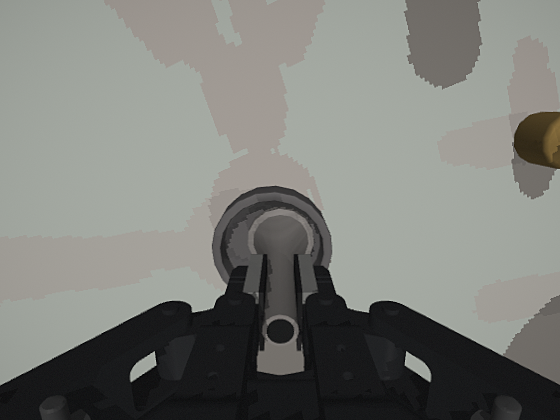

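The wrist view shows the nozzle inside the dish. Its flange centre is at about x=281 and the rim centre at about x=272, so it sits roughly 4 mm too far toward +y. I'll correct that, then seat and release it.

>>> apply_moves(
  steps=[0, 0, 0.2, 0, 0, -0.2, 0.2, 0, -0.1, -0.4, 0.2, 0, -0.1, -0.4, 0, 0, -0.1, -0.4, -0.1, 0, -0.1, -0.4, -0.1, 0],
)

```text
clock: 7.58
position: [0.495, -0.4344, 0.0529]
ee_rot: [0.0, 0.161, 0.987, -0.0]
contact_force: [-1.0, -0.5, 2.6]
width: 0.0111
gripper_force: 31.3
```

>>> apply_moves(
  steps=[0, 0, 0, 0, 0, 0, 0, 0, 0, 0, 0, 0, 0, 0, 0, 0, 0, 0, 0, 0, 0, 0, 0, 0, 0, 0, 0, 0],
  jaw=0,
)

```text
clock: 8.17
position: [0.495, -0.4338, 0.0523]
ee_rot: [-0.0, 0.161, 0.987, 0.0]
contact_force: [1.0, 0.3, -0.1]
width: 0.0854
gripper_force: 0.0
```

>>> apply_moves(
  steps=[0, 0, 0, 0, 0, 0, 1, 0, 0, 0, 3, 0, 0, 0, 6, 0, 0, 0, 9, 0, 0, 0, 12, 0, 0, 0, 13, 0, 0, 0, 13, 0],
)

```text
clock: 8.83
position: [0.4964, -0.4354, 0.1868]
ee_rot: [0.003, 0.161, 0.987, -0.002]
contact_force: [0.4, -0.5, 0.2]
width: 0.0852
gripper_force: 0.0
```

```bash
python3 - <<'E'
from h import *
im,c=save('wrist','w3.png'); s=get_state(); print(s['position'])
print(proj(c,(.4957,-.4306,.018)),proj(c,(.4957,-.434,.092)))
E
```

```text
[ 0.49545322 -0.43432067  0.18407726]
(np.float64(286.7527036078297), np.float64(188.11142924121026)) (np.float64(283.41526618248946), np.float64(211.8993811309132))
```

View pics/w3.png

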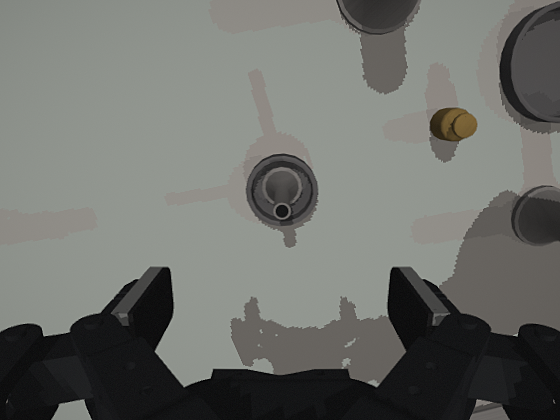

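nozzle_s is upright and centred: the rim and flange are both at about (283,188). Next is nozzle_xl.

>>> apply_moves(
  steps=[-2.5, 2.4, 0, 0, -5, 4.8, 0, 0, -7.5, 7.2, 0, 0, -10, 9.6, 0, 0, -12.5, 12, 0, 0, -13.4, 12.8, 0, 0, -13.4, 12.8, 0, 0, -13.4, 12.8, 0, 0],
)

```text
clock: 9.55
position: [0.3607, -0.3056, 0.1815]
ee_rot: [-0.0, 0.161, 0.987, 0.0]
contact_force: [0.6, -0.1, 0.6]
width: 0.0851
gripper_force: 0.0
```

```bash
python3 - <<'E'
from h import *
s=get_state(); c=calibration('wrist'); im=get_image('wrist'); print(s['position'])
e=proj(c,(.3613,-.3065,.106)); print('expect',e)
g=cv2.cvtColor(im,cv2.COLOR_RGB2GRAY); x0,y0=int(e[0])-50,int(e[1])-50
m=(g[y0:y0+100,x0:x0+100]<24).astype(np.uint8); cs,_=cv2.findContours(m,cv2.RETR_EXTERNAL,cv2.CHAIN_APPROX_NONE)
for k in cs:
    if cv2.contourArea(k)>60:
        (a,b),ax,_=cv2.fitEllipse(k); print(a+x0,b+y0,ax,hit(c,a+x0,b+y0,.106))
E
```

```text
[ 0.36071802 -0.30563733  0.18150548]
expect (np.float64(280.22421877760405), np.float64(224.05282817041672))
```

```bash
cat > mouth.py <<'E'
import sys
from h import *
x,y,h=map(float,sys.argv[1:4])
s=get_state(); c=calibration('wrist'); im,_=save('wrist','wm.png'); print(s['position'])
e=proj(c,(x,y,h)); print('expect',e)
g=cv2.cvtColor(im,cv2.COLOR_RGB2GRAY); x0,y0=max(int(e[0])-50,0),max(int(e[1])-50,0); p=g[y0:y0+100,x0:x0+100]; print('min',p.min(),p[50,50])
for t in (32,42,52):
  cs,_=cv2.findContours((p<t).astype(np.uint8),cv2.RETR_EXTERNAL,cv2.CHAIN_APPROX_NONE)
  for k in cs:
    if cv2.contourArea(k)>60:
        (a,b),ax,_=cv2.fitEllipse(k); print(t,a+x0,b+y0,ax,hit(c,a+x0,b+y0,h))
E
python3 mouth.py .3613 -.3065 .106
```

```text
[ 0.36154538 -0.30652705  0.18179268]
expect (np.float64(281.265281932403), np.float64(222.19994492512478))
min 7 26
32 280.9577865600586 225.47694778442383 (51.333797454833984, 53.2114143371582) [ 0.36327977 -0.30736528  0.106     ]
42 280.93921279907227 225.56913375854492 (51.47091293334961, 53.54444885253906) [ 0.36333362 -0.30739561  0.106     ]
52 281.006160736084 225.4993896484375 (51.72594451904297, 53.89031982421875) [ 0.36330344 -0.30734111  0.106     ]
```

Within 2 mm of the prediction. I'll shift by +0.1 cm in x and grip.

>>> apply_moves(
  steps=[0.1, 0, -3, 0, 0.1, 0, -6, 0, 0.1, 0, -9, 0, 0.1, 0, -11, 0, 0.1, 0, -12.5, 0, 0.1, 0, -13, 0, 0.1, 0, -13, 0, 0.1, 0, -13, 0],
)

```text
clock: 10.32
position: [0.3628, -0.3068, 0.0523]
ee_rot: [0.0, 0.161, 0.987, -0.0]
contact_force: [0.4, -0.6, 0.6]
width: 0.0856
gripper_force: 0.0
```

>>> apply_moves(
  steps=[0, 0, 0, 0, 0, 0, 0, 0, 0, 0, 0, 0, 0, 0, 0, 0, 0, 0, 0, 0, 0, 0, 0, 0, 0, 0, 0, 0, 0, 0, 0, 0],
  jaw=255,
  newtons=35,
)

```text
clock: 10.98
position: [0.3623, -0.3062, 0.0532]
ee_rot: [0.001, 0.161, 0.987, -0.0]
contact_force: [-0.7, 0.8, 6.2]
width: 0.037
gripper_force: 34.9
```

>>> apply_moves(
  steps=[0, 0, 0, 0, 0, 0, 1, 0, 0, 0, 3, 0, 0, 0, 6, 0, 0, 0, 9, 0, 0, 0, 10, 0, 0, 0, 10, 0, 0, 0, 10, 0],
)

```text
clock: 11.65
position: [0.3618, -0.3056, 0.1523]
ee_rot: [0.0, 0.161, 0.987, -0.0]
contact_force: [0.1, -0.0, -2.3]
width: 0.0373
gripper_force: 35.5
```

>>> apply_moves(
  steps=[1.5, 2, 0, 0, 3.5, 4.5, 0, 0, 5.5, 7.1, 0, 0, 7.5, 9.6, 0, 0, 9.5, 12.2, 0, 0, 10.4, 13.4, 0, 0, 10.4, 13.4, 0, 0, 10.4, 13.4, 0, 0],
)

```text
clock: 12.32
position: [0.465, -0.1708, 0.1504]
ee_rot: [-0.002, 0.16, 0.987, 0.0]
contact_force: [0.7, 0.3, -1.6]
width: 0.037
gripper_force: 35.8
```

>>> apply_moves(
  steps=[0, 0, -2, 0, 0, 0, -4, 0, 0, 0, -6, 0, 0, 0, -7.5, 0, 0, 0, -8.5, 0, 0, 0, -9, 0, 0, 0, -9, 0, 0, 0, -9, 0],
)

```text
clock: 12.98
position: [0.4654, -0.1725, 0.0621]
ee_rot: [-0.0, 0.162, 0.987, 0.0]
contact_force: [-0.5, 0.1, -1.5]
width: 0.0373
gripper_force: 35.8
```

```bash
python3 - <<'E'
from h import *
s=get_state(); im,c=save('wrist','w4.png'); print(s['position'],s['contact_force'])
print(proj(c,(.4665,-.1716,.018)))
E
```

```text
[ 0.46541216 -0.17246338  0.06209464] [-0.54949601  0.05317118 -1.48379731]
(np.float64(283.57767899791025), np.float64(240.82552926389334))
```

View pics/w4.png

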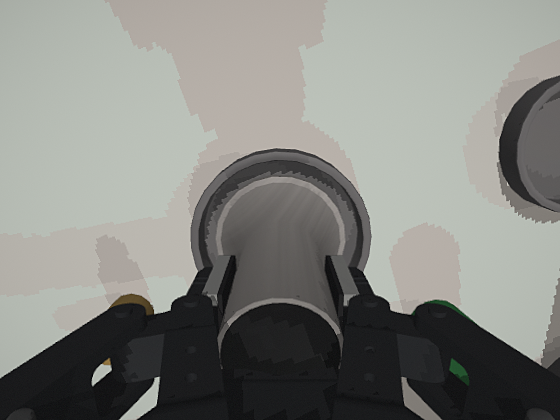

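The xl flange spans x 213–356 inside the rim at 191–371, so it's centred. Seat and release.

>>> apply_moves(
  steps=[0, 0, -0.2, 0, 0, 0, -0.4, 0, 0, 0, -0.5, 0, 0, 0, -0.55, 0, 0, 0, -0.6, 0, 0, 0, -0.6, 0, 0, 0, -0.6, 0],
)

```text
clock: 13.62
position: [0.466, -0.1719, 0.0572]
ee_rot: [0.0, 0.161, 0.987, -0.0]
contact_force: [-2.4, 0.8, 4.9]
width: 0.0373
gripper_force: 36.7
```

>>> apply_moves(
  steps=[0, 0, 0, 0, 0, 0, 0, 0, 0, 0, 0, 0, 0, 0, 0, 0, 0, 0, 0, 0, 0, 0, 0, 0, 0, 0, 0, 0],
  jaw=0,
)

```text
clock: 14.2
position: [0.466, -0.1719, 0.0562]
ee_rot: [-0.0, 0.161, 0.987, 0.0]
contact_force: [-0.5, -0.0, 0.6]
width: 0.0855
gripper_force: 0.0
```

>>> apply_moves(
  steps=[0, 0, 0, 0, 0, 0, 1, 0, 0, 0, 3, 0, 0, 0, 6, 0, 0, 0, 9, 0, 0, 0, 12, 0, 0, 0, 13, 0, 0, 0, 13, 0],
)

```text
clock: 14.87
position: [0.4678, -0.1728, 0.1892]
ee_rot: [0.003, 0.161, 0.987, -0.001]
contact_force: [-0.8, -0.8, 0.2]
width: 0.0853
gripper_force: 0.0
```

>>> apply_moves(
  steps=[2.5, -0.6, 0, 0, 5.5, -1.4, 0, 0, 8.5, -2.1, 0, 0, 11.5, -2.8, 0, 0, 13.4, -3.3, 0, 0, 13.4, -3.3, 0, 0, 13.4, -3.3, 0, 0],
)

```text
clock: 15.45
position: [0.5994, -0.2045, 0.1834]
ee_rot: [-0.002, 0.161, 0.987, 0.001]
contact_force: [-0.7, -0.2, -1.4]
width: 0.0855
gripper_force: 0.0
```

```bash
python3 mouth.py .6003 -.2049 .1
```

```text
[ 0.59935742 -0.20448426  0.18339691]
expect (np.float64(281.0917383089311), np.float64(221.32323224269072))
min 8 28
32 281.28264236450195 224.09254455566406 (36.46970748901367, 37.41069412231445) [ 0.60211887 -0.20537602  0.1       ]
42 281.26626205444336 224.21111297607422 (36.67277145385742, 37.783897399902344) [ 0.60219185 -0.2054116   0.1       ]
52 281.29804611206055 224.2795181274414 (37.17827606201172, 37.82441329956055) [ 0.60224246 -0.20540668  0.1       ]
```

>>> apply_moves(
  steps=[0.1, 0, -3, 0, 0.1, 0, -6, 0, 0.1, 0, -9, 0, 0.1, 0, -11, 0, 0.1, 0, -12.5, 0, 0.1, 0, -13.2, 0, 0.1, 0, -13.2, 0, 0.1, 0, -13.2, 0],
)

```text
clock: 16.17
position: [0.6003, -0.2047, 0.0546]
ee_rot: [-0.0, 0.161, 0.987, 0.0]
contact_force: [0.2, -0.7, -0.2]
width: 0.0857
gripper_force: 0.0
```

>>> apply_moves(
  steps=[0, 0, 0, 0, 0, 0, 0, 0, 0, 0, 0, 0, 0, 0, 0, 0, 0, 0, 0, 0, 0, 0, 0, 0, 0, 0, 0, 0, 0, 0, 0, 0],
  jaw=255,
  newtons=35,
)

```text
clock: 16.83
position: [0.6013, -0.2049, 0.055]
ee_rot: [0.0, 0.161, 0.987, -0.0]
contact_force: [0.0, 1.0, 5.0]
width: 0.028
gripper_force: 34.5
```

>>> apply_moves(
  steps=[0, 0, 0, 0, 0, 0, 1, 0, 0, 0, 3, 0, 0, 0, 6, 0, 0, 0, 9, 0, 0, 0, 10, 0, 0, 0, 10, 0, 0, 0, 10, 0],
)

```text
clock: 17.5
position: [0.6006, -0.2047, 0.154]
ee_rot: [-0.0, 0.161, 0.987, 0.0]
contact_force: [0.3, 0.7, -1.3]
width: 0.0281
gripper_force: 34.7
```

>>> apply_moves(
  steps=[0.5, 2, 0, 0, 1.2, 5, 0, 0, 2, 8.2, 0, 0, 2.9, 11.6, 0, 0, 3.8, 15, 0, 0, 4.6, 18.5, 0, 0, 5.1, 20.4, 0, 0, 5.1, 20.4, 0, 0],
)

```text
clock: 18.17
position: [0.6511, 0.0042, 0.1512]
ee_rot: [-0.003, 0.159, 0.987, 0.001]
contact_force: [0.0, -0.8, -0.2]
width: 0.0285
gripper_force: 34.8
```

>>> apply_moves(
  steps=[0, 0, -2, 0, 0, 0, -4, 0, 0, 0, -6, 0, 0, 0, -7.5, 0, 0, 0, -8.5, 0, 0, 0, -9, 0, 0, 0, -9, 0, 0, 0, -9, 0],
)

```text
clock: 18.83
position: [0.652, -0.0012, 0.0641]
ee_rot: [-0.0, 0.161, 0.987, -0.0]
contact_force: [0.1, -0.3, -0.6]
width: 0.0286
gripper_force: 34.8
```

```bash
python3 - <<'E'
from h import *
s=get_state(); im,c=save('wrist','w5.png'); print(s['position'],s['contact_force'])
E
```

```text
[ 0.65199141 -0.00118828  0.06410427] [ 0.07507588 -0.34112406 -0.59775133]
```

View pics/w5.png

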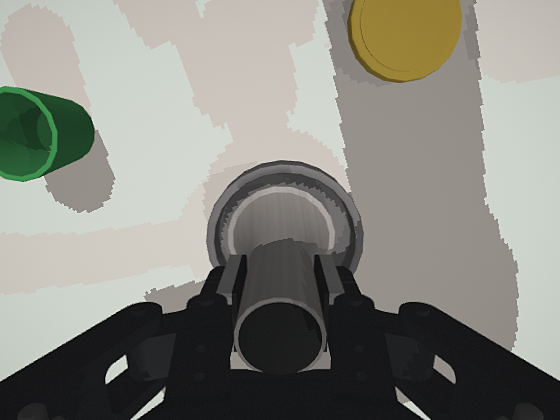

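The l flange spans 227–336 inside the rim at 207–363, about 2 mm to the left. A small nudge, then seat and release.

>>> apply_moves(
  steps=[0, 0.1, -0.2, 0, 0, 0.1, -0.4, 0, 0, 0.1, -0.5, 0, 0, 0.1, -0.55, 0, 0, 0.1, -0.6, 0, 0, 0.1, -0.6, 0, 0, 0.1, -0.6, 0],
)

```text
clock: 19.47
position: [0.6521, 0.0002, 0.059]
ee_rot: [0.0, 0.161, 0.987, 0.0]
contact_force: [-0.8, 0.6, 4.2]
width: 0.0283
gripper_force: 35.3
```

>>> apply_moves(
  steps=[0, 0, 0, 0, 0, 0, 0, 0, 0, 0, 0, 0, 0, 0, 0, 0, 0, 0, 0, 0, 0, 0, 0, 0, 0, 0, 0, 0],
  jaw=0,
)

```text
clock: 20.05
position: [0.6519, 0.0001, 0.0582]
ee_rot: [-0.0, 0.161, 0.987, 0.0]
contact_force: [0.3, 0.5, 0.4]
width: 0.0853
gripper_force: 0.0
```

>>> apply_moves(
  steps=[0, 0, 0, 0, 0, 0, 1, 0, 0, 0, 3, 0, 0, 0, 6, 0, 0, 0, 9, 0, 0, 0, 12, 0, 0, 0, 13, 0, 0, 0, 13, 0],
)

```text
clock: 20.72
position: [0.6541, -0.0001, 0.1928]
ee_rot: [0.004, 0.161, 0.987, 0.0]
contact_force: [-1.0, 0.3, 0.1]
width: 0.0854
gripper_force: 0.0
```

>>> apply_moves(
  steps=[-2, 1.7, 0, 0, -5, 4.3, 0, 0, -8, 6.9, 0, 0, -11, 9.4, 0, 0, -14, 12, 0, 0, -17, 14.6, 0, 0, -18.8, 16.1, 0, 0, -18.8, 16.1, 0, 0],
)

```text
clock: 21.38
position: [0.458, 0.1634, 0.1867]
ee_rot: [-0.003, 0.159, 0.987, -0.0]
contact_force: [-0.2, -0.2, 0.4]
width: 0.0851
gripper_force: 0.0
```

>>> apply_moves(
  steps=[0, 0, 0, 0, 0, 0, 0, 0],
)

```text
clock: 21.55
position: [0.4642, 0.1608, 0.1876]
ee_rot: [-0.0, 0.161, 0.987, -0.0]
contact_force: [0.1, -0.7, 0.9]
width: 0.0856
gripper_force: 0.0
```

```bash
python3 mouth.py .4633 .162 .094
```

```text
[0.46415529 0.16080382 0.18759225]
expect (np.float64(282.6228973362616), np.float64(213.33407497344888))
min 10 20
32 283.1045455932617 217.03697204589844 (22.599809646606445, 22.955928802490234) [0.46586605 0.16149033 0.094     ]
42 283.2023735046387 216.83026885986328 (22.861047744750977, 23.569440841674805) [0.46574914 0.16159883 0.094     ]
52 283.1771697998047 217.07764053344727 (23.53574562072754, 23.789588928222656) [0.46590873 0.1615279  0.094     ]
```

>>> apply_moves(
  steps=[0.1, 0.1, -3, 0, 0.1, 0.1, -6, 0, 0.1, 0.1, -9, 0, 0.1, 0.1, -11, 0, 0.1, 0.1, -12.5, 0, 0.1, 0.1, -13.6, 0, 0.1, 0.1, -13.6, 0, 0.1, 0.1, -13.6, 0],
)

```text
clock: 22.27
position: [0.4655, 0.1613, 0.0515]
ee_rot: [-0.001, 0.162, 0.987, -0.0]
contact_force: [-0.4, -0.7, -0.0]
width: 0.0857
gripper_force: 0.0
```

>>> apply_moves(
  steps=[0, 0, 0, 0, 0, 0, 0, 0, 0, 0, 0, 0, 0, 0, 0, 0, 0, 0, 0, 0, 0, 0, 0, 0, 0, 0, 0, 0, 0, 0, 0, 0],
  jaw=255,
  newtons=35,
)

```text
clock: 22.93
position: [0.4653, 0.1623, 0.0528]
ee_rot: [0.0, 0.161, 0.987, 0.0]
contact_force: [-0.3, -0.1, 5.2]
width: 0.0189
gripper_force: 34.1
```

>>> apply_moves(
  steps=[0, 0, 0, 0, 0, 0, 1, 0, 0, 0, 3, 0, 0, 0, 6, 0, 0, 0, 9, 0, 0, 0, 10, 0, 0, 0, 10, 0, 0, 0, 10, 0],
)

```text
clock: 23.6
position: [0.4645, 0.1621, 0.1517]
ee_rot: [-0.0, 0.161, 0.987, -0.0]
contact_force: [-1.1, -0.2, -2.4]
width: 0.0191
gripper_force: 34.3
```

>>> apply_moves(
  steps=[0, -2, 0, 0, 0, -5, 0, 0, 0.1, -8.3, 0, 0, 0.1, -11.6, 0, 0, 0.1, -14.5, 0, 0, 0.1, -16.5, 0, 0, 0.1, -16.5, 0, 0, 0.1, -16.5, 0, 0],
)

```text
clock: 24.27
position: [0.4646, -0.0034, 0.1503]
ee_rot: [-0.002, 0.163, 0.987, 0.0]
contact_force: [1.3, 0.0, -1.4]
width: 0.0189
gripper_force: 34.5
```

>>> apply_moves(
  steps=[0, 0, -2, 0, 0, 0, -4, 0, 0, 0, -6, 0, 0, 0, -7.5, 0, 0, 0, -8.5, 0, 0, 0, -9, 0, 0, 0, -9, 0, 0, 0, -9, 0],
)

```text
clock: 24.93
position: [0.4657, -0.0021, 0.0619]
ee_rot: [-0.001, 0.161, 0.987, 0.0]
contact_force: [0.0, -0.1, -0.2]
width: 0.019
gripper_force: 34.5
```

```bash
python3 - <<'E'
from h import *
s=get_state(); im,c=save('wrist','w6.png'); print(s['position'],s['contact_force'])
E
```

```text
[ 0.46568803 -0.00210001  0.06193892] [ 0.01949219 -0.10494205 -0.20370392]
```

View pics/w6.png

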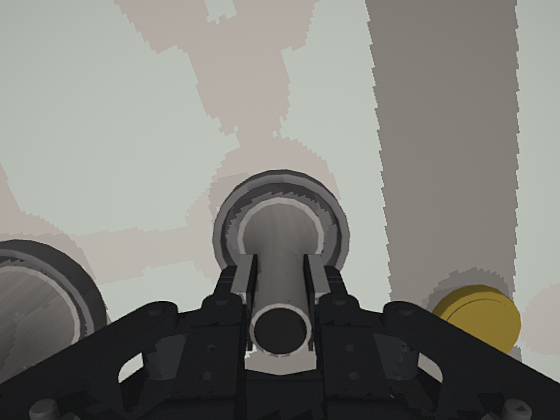

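The m flange spans 238–323 inside the rim at 213–350, so it's centred to within 1 mm. Seat, release and lift clear.

>>> apply_moves(
  steps=[0, 0, -0.2, 0, 0, 0, -0.4, 0, 0, 0, -0.5, 0, 0, 0, -0.55, 0, 0, 0, -0.6, 0, 0, 0, -0.6, 0, 0, 0, -0.6, 0],
)

```text
clock: 25.57
position: [0.4661, -0.0029, 0.0568]
ee_rot: [0.0, 0.161, 0.987, 0.0]
contact_force: [-0.6, 0.4, 4.9]
width: 0.0189
gripper_force: 35.1
```

>>> apply_moves(
  steps=[0, 0, 0, 0, 0, 0, 0, 0, 0, 0, 0, 0, 0, 0, 0, 0, 0, 0, 0, 0, 0, 0, 0, 0, 0, 0, 0, 0],
  jaw=0,
)

```text
clock: 26.15
position: [0.466, -0.0029, 0.0563]
ee_rot: [-0.0, 0.161, 0.987, 0.0]
contact_force: [0.8, 0.3, -0.5]
width: 0.0853
gripper_force: 0.0
```

>>> apply_moves(
  steps=[0, 0, 0, 0, 0, 0, 1, 0, 0, 0, 3, 0, 0, 0, 6, 0, 0, 0, 9, 0, 0, 0, 12, 0, 0, 0, 14, 0, 0, 0, 14, 0],
)

```text
clock: 26.82
position: [0.469, -0.0032, 0.2009]
ee_rot: [0.005, 0.161, 0.987, 0.0]
contact_force: [0.8, -0.1, 0.7]
width: 0.0852
gripper_force: 0.0
```

>>> apply_moves(
  steps=[-2, 3, 1, 0, -4, 6, 2, 0, -6, 9, 3, 0, -8, 12, 4, 0, -10, 15, 5, 0, -11, 18, 6, 0, -11, 21, 7, 0, -11, 21, 7, 0],
)

```text
clock: 27.48
position: [0.356, 0.2119, 0.2675]
ee_rot: [0.001, 0.159, 0.987, 0.003]
contact_force: [0.5, -1.2, 1.2]
width: 0.0858
gripper_force: 0.0
```

```bash
python3 - <<'E'
from h import *
im,c=save('top','t9.png'); a=im[120:300,90:490]
cv2.imwrite('pics/t9c.png',np.clip(cv2.resize(a,(800,360),interpolation=cv2.INTER_CUBIC)[:,:,::-1]*1.4,0,255))
im,c=save('scene','s9.png')
a=im[110:350,130:440]; b=cv2.resize(a,(775,600),interpolation=cv2.INTER_CUBIC); cv2.imwrite('pics/s9c.png',b[:,:,::-1])
E
```

```text
[ WARN:0@2.660] global loadsave.cpp:1063 imwrite_ Unsupported depth image for selected encoder is fallbacked to CV_8U.
```

View pics/s9c.png

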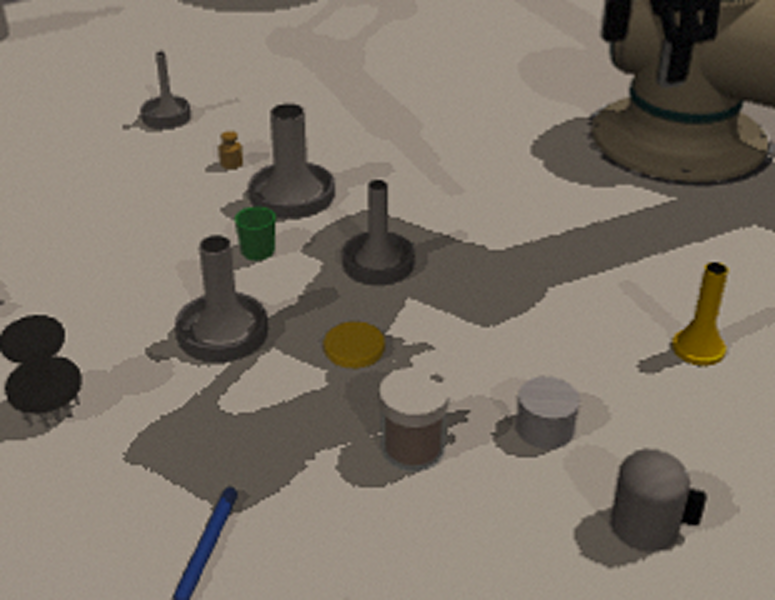

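View pics/t9c.png

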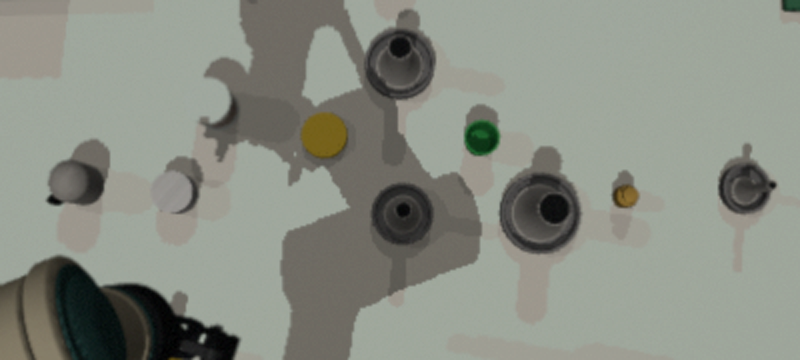

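Both views show all four nozzles upright and centred in their own dishes, with the jar and shaker undisturbed and the robot clear. Handing in.

```bash
python3 -c "
from rig import *
print(sign_off())"
```

```text
the job is handed in; nothing more can be done
None
```

All four nozzles stand upright and centred in the dishes of their own size, the jar and shaker are where they began, and I handed the job in at about 27.5 s of the 128 s allowed; sign-off returned no verdict, so this rests on the final camera views.

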